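# Find the stamped tip box and push it to the dispatch rail

## Task

Using only the fingertips, with nothing gripped or lifted, tip each of the two tip boxes back, away from you, until it lies on its hinge side with its underside facing you, and find the one with a ring stamped underneath. Once both lie like that, push the stamped box, still lying, straight away from you until the top of its lid stands flat against the metal dispatch rail. Keep the other box lying well short of the rail and do not disturb the things around.

Things in the scene. Friction and masses are not known exactly. Their poses are not given: they have to be found in the camera images.
- box_a: closed pipette tip box, clear lid fixed shut, 80 mm deep (own x), 114 wide (y), 91 high (z), about 0.22 kg, loose; origin at the centre of its underside, x towards its hinge side (away from the robot), z to the lid; front and hinge side 40 mm from it. Rubber strips 2 mm thick under front and far edge. The stamped one: a dark ring, 52 mm across, with a cross in it, flush in the middle of the underside.
- box_b: closed pipette tip box, clear lid fixed shut, 80 mm deep (own x), 114 wide (y), 91 high (z), about 0.22 kg, loose; origin at the centre of its underside, x towards its hinge side (away from the robot), z to the lid; front and hinge side 40 mm from it. Rubber strips 2 mm thick under front and far edge. Looks like box_a but its underside is bare.
- box_a_lid (a point): centre of the top of box_a's lid, 91 mm above its origin along its z. With the box lying on its hinge side this end points away from the robot, the underside faces the robot and the origin is 40 mm above the bench
- box_b_lid (a point): the same point of box_b
- box_a_edge (a point): middle of box_a's far bottom edge, 40 mm from its origin along its x, under the rubber strip; pushed on its lid front (37 mm before the origin, 60 to 85 mm up) by a fingertip that follows the lid up and over in an arc about this edge, a box tips without sliding; past about 55 degrees it falls onto the hinge side by itself, this edge still on the bench
- box_b_edge (a point): the same point of box_b
- rail: the dispatch rail: a bare aluminium angle fixed on the bench beyond the boxes, 560 mm long along its y (roughly across the bench), upright leg 45 mm high. Origin at the foot of the middle of the upright face that looks to the robot; its x points away from the robot, square to that face
- rail_face (a point): point on that same face (the plane x = 0 of the rail), 20 mm up, middle of its length
- marker: a white capped marker pen, 135 mm long, 17 mm thick, lying between the two boxes; loose bystander, origin under its middle
- tape: a roll of tape lying flat, 96 mm across, 25 mm high; loose bystander, origin under its middle
- forceps: steel forceps lying flat, 124 mm long; loose bystander, origin under its middle
- pipette: a white micropipette lying flat, 237 mm long; loose bystander, origin under its middle
- pen: a white ball pen lying flat, 145 mm long; loose bystander, origin under its middle
- beaker: a small clear beaker, 46 mm across, 58 mm high; loose bystander, origin under its middle

How it is judged:
On the way:
1. both boxes lie on their hinge sides, the stamped one still short of the rail (angle between each of box_a, box_b's own x axis and vertical above 2.95 rad and height (world z) of each of box_a_edge, box_b_edge below 0.02 m and x of box_a_lid in the frame of rail_face below -0.025 m), for 0.2 s.
At the end, for the whole second after the job is handed in: both boxes lie at rest on their hinge sides (within about 11 degrees); the lid of the stamped box is within 10 mm of the rail's face and square to it within 7 degrees, somewhere along the rail; the lid of the other box is at least 25 mm short of the rail (angle between each of box_a, box_b's own x axis and vertical above 2.95 rad and height (world z) of each of box_a_edge, box_b_edge below 0.02 m and x of box_a_lid in the frame of rail_face between -0.01 and 0.004 m and y of box_a_lid in the frame of rail_face between -0.26 and 0.26 m and angle between the z axis of box_a and the x axis of rail, either way round below 0.12 rad and x of box_b_lid in the frame of rail_face below -0.025 m and linear speed of each of box_a, box_b below 0.01 m/s); the robot touches nothing.
It fails at once if a box is lifted: its far bottom edge comes more than 30 mm off the bench (height (world z) of any of box_a_edge, box_b_edge above 0.03 m).
It fails at once if the unstamped box is pushed to the rail (lid within 15 mm) (x of box_b_lid in the frame of rail_face above -0.015 m).
It fails at once if a bystander is moved more than 30 mm (distance of any of marker, tape, forceps, pipette, pen, beaker from where it was at the start of the episode above 0.03 m).
It also fails if it takes over 64 s, if anything falls off the work surface, if the arm or the gripper's body presses on something with over 40 N, if the wrist force passes 120 N, or if a joint passes its speed limit or range.

## Robot

A 7-joint arm with a two-finger parallel gripper is mounted at the origin on a cart in front of the work surface, level with it; the furniture and walls round the work are solid. World frame = base frame: x ahead of the robot, y to its left, z up, the work surface at z = 0. Lengths are in m, angles in rad, forces in N, time in s.
With the tool pointing down it reaches from about 0.375 to 0.925 m from the base axis. Payload 3.1 kg.
Tool frame: the origin (TCP) lies at the very end of the fingers, on their centre line; the grasp point (between the pads) lies 19 mm behind it; z points along the fingers, y is the direction in which the jaws open and shut (so a half turn about z gives the same grasp; the last joint's range is limited). The gripper opens to 85 mm and grips with 20 to 120 N. Pads are 22 mm wide; open, the fingers measure 114 mm over their backs; the gripper's body (76 mm by 85 mm) begins 54 mm behind the grasp point. The pads swing forward as they close: fully open they stand 13 mm farther back than shut.
Start: joints at [-1.408, 0.383, 0.044, 1.598, -0.018, 1.161, -0.05], TCP at [0.168, 0.628, 0.231] pointing down, gripper open.
Joint ranges: [-2.61, 2.61], [-0.41, 2.15], [-1.48, 1.57], [0, 2.5], [-1.57, 4.71], [0.05, 1.97], [-2.85, 2.85]. Speed limits (rad/s): [2.79, 2.79, 3.14, 3.14, 3.14, 3.14, 3.14].

## Interface

Orientations are given as [roll, pitch, yaw] about the fixed x, y, z axes, in that order (R = Rz(yaw) Ry(pitch) Rx(roll)).
In Python, from bench import arm gives the robot as it stands. The module is installed in compiled form; this text tells all that it offers.
- The arm moves only by the tool jog_arm, never from a script. Its arguments are lists of equal length, an entry for each row: "gripper": the finger opening in mm, from 0 to 85.4; "travel": the shift along the tool's x, y, z in mm, a list of three; "turn": the turn about the tool's z in rad. A call has 1 to 10 rows; each row shifts and turns the commanded pose from where the row before left it, along the tool's axes as they then stand; what a row does not reach is not made up. A row lasts 1/8 s, in which the tool goes at most 62.5 mm and 10.7 degrees, less where a joint would pass 70% of its speed; a pose out of reach is approached as far as the arm can. A call is refused whole if a number of a shift passes 62.5 or a number of a turn 0.188, either way. A call with a gripper value outside its range is refused whole. The fingers move at their own pace and stop on an object; the grip force is fixed at half the most. Time passes only in rows, so rows that do not move let the fingers close. It gives the time, the measured TCP pose, the force and the opening at its end, in the units of the state.
- arm.get_state(): the state, without advancing time (a new reading comes with each control period).
- arm.read_camera(name): name is "side" or "top" or "wrist"; returns a dict with "color" (420x560x3 uint8, red, green, blue), "range_z" (420x560 float32, m along the optical axis (not along the pixel's ray), 0 where there is no reading), "vertical_fov" (degrees; the focal length in pixels is half the picture's height over the tangent of half this angle, whatever the lens; pixels are square), "cx", "cy" (the principal point, pixels), "camera_from_world" (4x4, takes a point from world to camera coordinates); the wrist camera has in their place "mount" (4x4, takes a point from camera to tool coordinates, whose origin is the TCP and whose axes are the flange's). Camera axes: x right, y down, z forward; pixel columns grow to the right and rows downward; lengths in m; the calibration is good to about 2 mm. A picture is of the moment at which its call begins: read the wrist's pose just before it.
- arm.close_job(): hands the job in, once; it reports no verdict.
Trained networks look in a picture, given as the dict that the camera call returned (one of the last four; its "shot" number tells which), for a name from the list of things; names that differ only in an ending like _2 or _b are one class to them, and where a whole thing is asked for, a point or a joint stands for the part that bears it (a point fixed in the world has none). Each returns a list of dicts, best first, with "p" (0 to 1); they miss things now and then, are a little off and sometimes report something else, mostly with a low value. They report only what shows in the picture. A call takes as long as a camera call.
- arm.regions_of(name, picture): "pixels" (420x560 bool, what is visible of it) and "rect" ([left, top, right, bottom] in pixels, round what is visible of it).
The state is a dict: "time_s": time; "qpos": joint angles; "joint_vel": joint speeds; "joint_torque": joint torques, N m; "tool_pos": TCP position; "tool_rot": TCP orientation; "force": force on the tool from outside, world axes, zero at the start; "moment": the same for the moment, N m; "finger_gap": opening from 0.0 (shut) to 1.0 (fully open).
Only numpy, scipy, OpenCV 4.12 (cv2) and the standard library are available. Lean on these libraries where they do the work, as an engineer would, in place of code of your own. Each camera call takes 0.05 s, during which the arm holds its last target. There are 200 camera calls.

## Working session

There is one attempt and no reset: what is moved stays moved. The work goes in short steps, Python scripts to look and compute and a tool call to move; the robot and the scene stay as the last step left them, time stands still between calls to the robot, and variables do not carry over. Pictures are saved under pics/ and viewed, about 8 in all and at most 12, crops included, and the job is handed in when it is done.

Besides the shell and the picture viewer there is one more tool, called after "Call:" as name([rows], argument=value, ...), one row to a line, values as JSON. jog_arm: Moves the arm, as the interface text tells. Its arguments: {"type":"object","properties":{"gripper":{"type":"array","items":{"type":"number"}},"travel":{"type":"array","items":{"type":"array","items":{"type":"number"}}},"turn":{"type":"array","items":{"type":"number"}}},"required":["gripper","travel","turn"]}

```bash
mkdir -p pics
cat > h.py <<'E'
import numpy as np, cv2
from bench import arm
def cloud(p):
    h,w=p["range_z"].shape; f=h/2/np.tan(np.radians(p["vertical_fov"])/2)
    v,u=np.mgrid[:h,:w]; z=p["range_z"]
    c=np.stack([(u-p["cx"])*z/f,(v-p["cy"])*z/f,z,np.ones_like(z)],-1)
    W=c@np.linalg.inv(p["camera_from_world"]).T
    W=W[...,:3]; W[z<=0]=np.nan; return W
def save(p,n): cv2.imwrite(f"pics/{n}.png",p["color"][...,::-1])
E
python3 - <<'E'
from h import *
s=arm.get_state(); print({k:np.round(v,3) for k,v in s.items()})
ims=[]
for n in("top","side"):
    p=arm.read_camera(n); W=cloud(p); ims.append(p["color"])
    print(n,p["vertical_fov"],p["camera_from_world"].round(3).tolist())
    for t in("box_a","rail","marker","tape","forceps","pipette","pen","beaker"):
        for r in arm.regions_of(t,p)[:3]:
            w=W[r["pixels"]]; w=w[~np.isnan(w[:,0])]
            print(t,round(r["p"],2),np.round(r["rect"]),np.nanpercentile(w,[2,50,98],axis=0).round(3).tolist())
cv2.imwrite("pics/a.png",cv2.resize(np.vstack(ims),(560,840))[...,::-1]) 
for n,i in zip("ts",ims): cv2.imwrite(f"pics/{n}0.png",i[...,::-1])
E
```

```text
{'time_s': np.float64(0.0), 'qpos': array([-1.408,  0.384,  0.044,  1.6  , -0.018,  1.161, -0.05 ]), 'joint_vel': array([ 0.001,  0.   , -0.   , -0.   , -0.001, -0.001, -0.001]), 'joint_torque': array([ 0.0000e+00, -4.3345e+01,  1.0250e+00, -2.4951e+01,  1.1000e-02,
        1.1000e-02,  0.0000e+00]), 'tool_pos': array([0.167, 0.627, 0.23 ]), 'tool_rot': array([-3.139,  0.   ,  2.881]), 'force': array([ 0.546, -0.492, -0.19 ]), 'moment': array([ 0.014, -0.066, -0.03 ]), 'finger_gap': np.float64(0.998)}
top 42.842128712428945 [[-0.024, -1.0, -0.005, 0.081], [-0.977, 0.025, -0.211, 0.554], [0.211, -0.0, -0.977, 1.328], [0.0, 0.0, 0.0, 1.0]]
box_a 0.7 [306. 221. 354. 265.] [[0.436, -0.083, 0.0], [0.478, -0.026, 0.092], [0.528, 0.03, 0.098]]
box_a 0.56 [191. 232. 242. 273.] [[0.423, 0.21, 0.015], [0.459, 0.262, 0.092], [0.502, 0.318, 0.098]]
rail 0.88 [184. 137. 392. 155.] [[0.745, -0.194, -0.003], [0.766, 0.068, 0.007], [0.788, 0.343, 0.047]]
marker 0.58 [282. 248. 295. 294.] [[0.362, 0.076, 0.007], [0.422, 0.083, 0.014], [0.482, 0.091, 0.021]]
tape 0.83 [377. 253. 418. 289.] [[0.362, -0
[... 859 characters left out ...]
0.362, 0.052, -0.0], [0.418, 0.085, 0.014], [0.486, 0.212, 0.094]]
tape 0.64 [328. 176. 352. 196.] [[0.368, -0.244, 0.003], [0.396, -0.191, 0.017], [0.433, -0.153, 0.027]]
forceps 0.61 [325. 178. 352. 199.] [[0.366, -0.245, 0.001], [0.397, -0.214, 0.017], [0.435, -0.153, 0.027]]
forceps 0.5 [356. 269. 362. 285.] [[0.356, 0.188, -0.001], [0.361, 0.214, 0.006], [0.363, 0.243, 0.008]]
pipette 0.93 [210. 164. 280. 170.] [[0.649, -0.281, 0.007], [0.737, -0.269, 0.018], [0.811, -0.254, 0.031]]
pipette 0.48 [358. 277. 364. 285.] [[0.354, 0.216, -0.0], [0.359, 0.235, 0.005], [0.361, 0.248, 0.009]]
beaker 0.82 [326. 301. 353. 340.] [[0.392, 0.365, 0.007], [0.412, 0.398, 0.039], [0.432, 0.407, 0.059]]
```

View images.

Run:
```python
from h import *
p=arm.read_camera("top");W=cloud(p)
for r in arm.regions_of("box_a",p)[:2]:
    w=W[cv2.dilate(r["pixels"].astype(np.uint8),np.ones((7,7)))>0]; w=w[(w[:,2]>.083)&(w[:,2]<.11)]
    print(len(w),w[:,2].mean(),cv2.minAreaRect((w[:,:2]*1000).astype(np.float32)), np.percentile(w,[1,99],axis=0).round(3).tolist())
# rail face: upper leg pixels
w=W.reshape(-1,3); m=(w[:,2]>.02)&(w[:,2]<.055)&(w[:,0]>.73)&(w[:,0]<.81)&(w[:,1]>-.22)&(w[:,1]<.37); q=w[m]
f=np.polyfit(q[:,1],q[:,0],1); print("rail",len(q),f,(q[:,0]-np.polyval(f,q[:,1])).std(),np.percentile(q,[1,50,99],axis=0).round(3))
c=p["color"][110:310,150:430]; t=cv2.resize(c,(800,571),interpolation=cv2.INTER_CUBIC); cv2.imwrite("pics/top1.png",t[...,::-1])
```

```text
1306 0.0926009980902859 ((485.2625732421875, -28.058269500732422), (109.5990982055664, 75.843994140625), 73.0384521484375) [[0.439, -0.084, 0.086], [0.53, 0.029, 0.099]]
rail 888 [0.00750874 0.74707558] 0.001473128994993348 [[ 0.744 -0.198  0.02 ]
 [ 0.748  0.082  0.038]
 [ 0.753  0.35   0.05 ]]
```

View pics/top1.png

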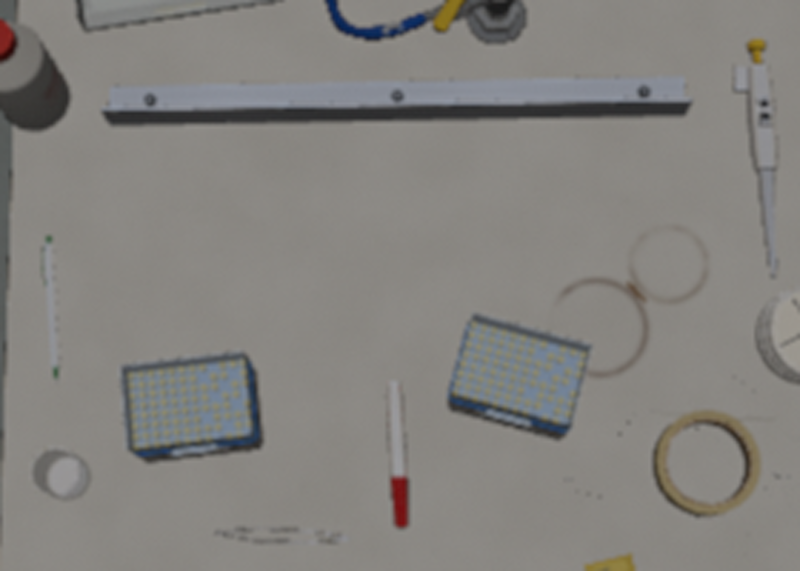

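View pics/s0.png

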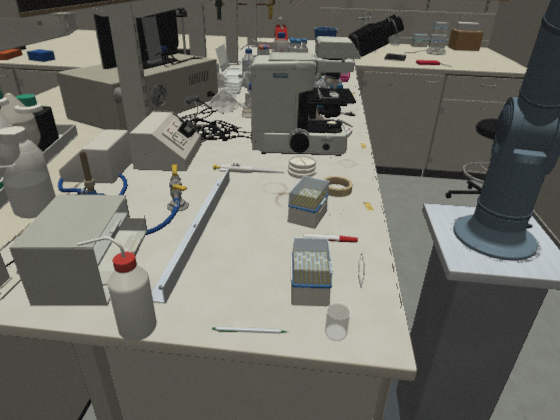

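```bash
cat >> h.py <<'E'
def tops(W,lo,hi,b):
    w=W.reshape(-1,3); m=(w[:,2]>lo)&(w[:,2]<hi)&(w[:,0]>b[0])&(w[:,0]<b[1])&(w[:,1]>b[2])&(w[:,1]<b[3]); q=w[m]
    (c,s,a)=cv2.minAreaRect((q[:,:2]*1000).astype(np.float32)); return len(q),np.round(c),np.round(s),round(a,1),q[:,2].mean().round(3)
def look(n,name,box=None,wd=800):
    p=arm.read_camera(n); c=p["color"]
    if box: c=c[box[1]:box[3],box[0]:box[2]]
    k=min(wd/c.shape[1],600/c.shape[0]); cv2.imwrite(f"pics/{name}.png",cv2.resize(c,None,fx=k,fy=k,interpolation=cv2.INTER_CUBIC)[...,::-1]); return p
E
python3 - <<'E'
from h import *
for n in("top","side"):
    W=cloud(arm.read_camera(n))
    print(n,tops(W,.083,.11,(.38,.6,.15,.36)),tops(W,.083,.11,(.38,.6,-.13,.08)))
p=arm.read_camera("wrist");print(p["mount"].round(3).tolist())
E
```

```text
top (1331, array([465., 267.]), array([ 76., 111.]), 5.4, np.float64(0.093)) (1311, array([485., -28.]), array([109.,  76.]), 73.0, np.float64(0.093))
side (1370, array([468., 266.]), array([ 75., 113.]), 5.6, np.float64(0.093)) (673, array([488., -29.]), array([116.,  75.]), 72.6, np.float64(0.093))
[[0.0, -0.952, -0.307, 0.078], [1.0, 0.0, 0.0, -0.0], [-0.0, -0.307, 0.952, -0.143], [0.0, 0.0, 0.0, 1.0]]
```

Call:
jog_arm([
  [0,0,0],
  [0,0,0],
  [-24,-48,0],
  [-24,-48,0],
  [-24,-48,0],
  [-24,-48,0],
  [-24,-48,0],
  [-24,-48,0],
  [-24,-49,0],
  [-25,-50,0],
], gripper=[60,60,60,60,60,60,60,60,60,60], turn=[-0.178,-0.178,0,0,0,0,0,0,0,0])

```text
time_s: 2.4
tool_pos: [0.3973, 0.2598, 0.2317]
tool_rot: [3.141, 0.001, -3.046]
force: [1.1, 0.5, -0.3]
finger_gap: 0.702
```

Call:
jog_arm([
  [0,0,55],
  [0,0,55],
  [0,0,55],
  [0,0,0],
], gripper=[60,60,60,60], turn=[0,0,0,0])

```text
time_s: 2.9
tool_pos: [0.3928, 0.2581, 0.0625]
tool_rot: [-3.135, -0.009, -3.046]
force: [-0.6, 0.3, 1.2]
finger_gap: 0.703
```

Call:
jog_arm([
  [-8,0,0],
  [-8,0,0],
  [-4,0,0],
  [0,0,0],
], gripper=[60,60,60,60], turn=[0,0,0,0])

```text
time_s: 3.4
tool_pos: [0.4176, 0.2637, 0.0675]
tool_rot: [3.14, 0.002, -3.047]
force: [0.1, -0.1, -0.1]
finger_gap: 0.705
```

Run:
```python
from h import *
s=arm.get_state();print(s["tool_pos"].round(4),s["force"].round(2))
p=arm.read_camera("side");c=p["color"][200:330,250:390];a=cv2.resize(c,(600,557),interpolation=cv2.INTER_CUBIC)
cv2.imwrite("pics/s2.png",a[...,::-1])
W=cloud(p)
w=W[200:330,250:390].reshape(-1,3); m=(w[:,0]>.38)&(w[:,0]<.45)&(w[:,1]>.2)&(w[:,1]<.34)&(w[:,2]>.03)&(w[:,2]<.14);q=w[m]
for y in range(280,340,8):
  k=q[abs(q[:,1]*1000-y)<4]
  for lo in(.06,.075,.09,.11):
    j=k[abs(k[:,2]-lo)<.006]
    if len(j): print(y,lo,len(j),j[:,0].min().round(3),j[:,0].max().round(3))
```

```text
[0.4176 0.2637 0.0675] [ 0.11 -0.1  -0.07]
280 0.09 20 0.43 0.448
288 0.09 28 0.43 0.448
296 0.075 10 0.405 0.425
296 0.09 43 0.405 0.45
296 0.11 1 0.425 0.425
304 0.06 1 0.425 0.425
304 0.075 9 0.407 0.425
304 0.09 69 0.408 0.45
304 0.11 7 0.408 0.422
312 0.06 14 0.425 0.447
312 0.075 15 0.426 0.448
312 0.09 44 0.419 0.449
312 0.11 2 0.42 0.421
320 0.06 57 0.427 0.449
320 0.075 52 0.426 0.45
320 0.09 44 0.429 0.449
```

View pics/s2.png

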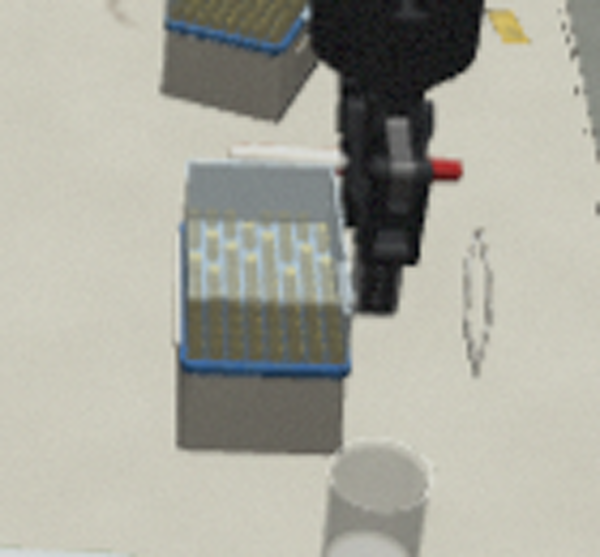

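Call:
jog_arm([
  [-3,0,0],
  [-8,0,-7.5],
  [-9,0,-7],
  [-9.5,0,-6],
  [-10,0,-5],
], gripper=[60,60,60,60,60], turn=[0,0,0,0,0])

```text
time_s: 4.08
tool_pos: [0.4573, 0.267, 0.0925]
tool_rot: [3.141, 0.002, -3.047]
force: [-1.0, 0.2, -0.0]
finger_gap: 0.704
```

Run:
```python
from h import *
look("side","s3",(250,200,390,330),500)
```

```text
(no output)
```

View pics/s3.png

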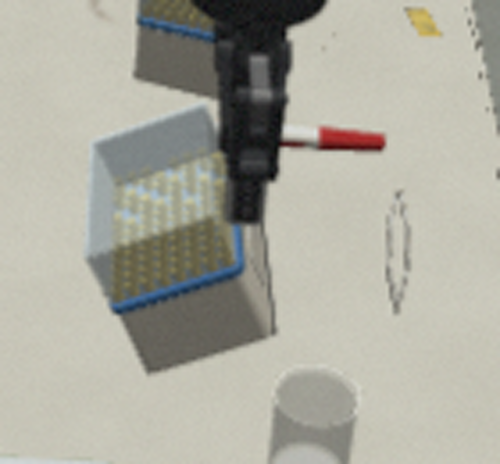

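Tipping cleanly (~20° with the fingertips on the lid front). Continue the arc, then rise.

Call:
jog_arm([
  [-10.5,0,-4],
  [-11,0,-2.5],
  [-11,0,-1.5],
  [-11,0,0],
  [-11,0,1],
  [-11,0,2],
  [-10,0,2],
  [-6,0,0],
  [0,0,0],
  [0,0,-40],
], gripper=[60,60,60,60,60,60,60,60,60,60], turn=[0,0,0,0,0,0,0,0,0,0])

```text
time_s: 5.38
tool_pos: [0.5333, 0.273, 0.1314]
tool_rot: [-3.137, -0.009, -3.046]
force: [0.6, 0.5, 0.8]
finger_gap: 0.702
```

Call:
jog_arm([
  [50,0,-50],
  [60,0,0],
  [0,0,0],
], gripper=[60,60,60], turn=[0,0,0])

```text
time_s: 5.75
tool_pos: [0.4261, 0.2632, 0.1771]
tool_rot: [-3.14, -0.008, -3.042]
force: [0.2, -0.1, 0.4]
finger_gap: 0.706
```

Run:
```python
from h import *
s=arm.get_state();print(s["tool_pos"].round(4),s["tool_rot"].round(3),s["time_s"])
for n in("top","side"):
    W=cloud(arm.read_camera(n))
    print(n,tops(W,.07,.1,(.42,.65,.15,.36)))
look("wrist","w4",None,480)
```

```text
[0.4261 0.2632 0.1771] [-3.14  -0.008 -3.042] 5.75
top (1199, array([556., 275.]), array([ 96., 109.]), 6.6, np.float64(0.078))
side (1611, array([561., 275.]), array([ 92., 114.]), 5.7, np.float64(0.078))
```

View pics/w4.png

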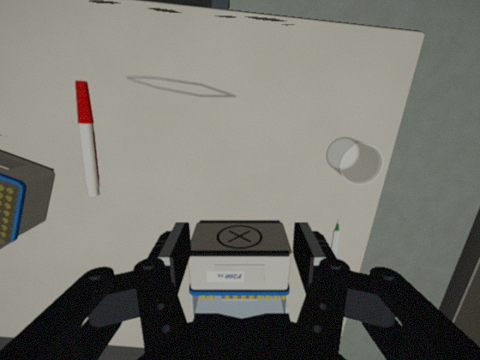

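Call:
jog_arm([
  [0,0,0],
  [0,0,0],
  [0,0,0],
  [-12,-43.5,0],
  [-12,-43.5,0],
  [-12,-43.5,0],
  [-12,-43.5,0],
  [-12,-43.5,0],
  [-12,-43.5,0],
  [0,0,0],
], gripper=[60,60,60,60,60,60,60,60,60,60], turn=[0.132,0.132,0.132,0,0,0,0,0,0,0])

```text
time_s: 7.15
tool_pos: [0.4261, -0.0106, 0.1797]
tool_rot: [-3.141, 0.002, 2.831]
force: [0.1, 0.7, -0.1]
finger_gap: 0.704
```

Call:
jog_arm([
  [0,0,40],
  [0,0,40],
  [0,0,35],
  [0,0,0],
], gripper=[60,60,60,60], turn=[0,0,0,0])

```text
time_s: 7.65
tool_pos: [0.4232, -0.006, 0.062]
tool_rot: [-3.137, -0.005, 2.841]
force: [-0.7, 0.4, 0.1]
finger_gap: 0.701
```

Run:
```python
from h import *
s=arm.get_state();t=s["tool_pos"][:2];print(s["tool_pos"].round(4),s["tool_rot"].round(3),s["time_s"])
a=np.radians(-17);R=np.array([[np.cos(a),-np.sin(a)],[np.sin(a),np.cos(a)]])
print("tool in box",(R.T@(t-[.4865,-.0285])).round(4))
```

```text
[ 0.4232 -0.006   0.062 ] [-3.137 -0.005  2.841] 7.65
tool in box [-0.0671  0.003 ]
```

Call:
jog_arm([
  [-8,0,0],
  [-8,2,0],
  [-3,0,0],
  [-3,0,0],
  [-8,0,-7.5],
  [-9,0,-7],
  [-9.5,0,-6],
  [-10,0,-5],
], gripper=[60,60,60,60,60,60,60,60], turn=[0,0,0,0,0,0,0,0])

```text
time_s: 8.65
tool_pos: [0.4833, -0.022, 0.0905]
tool_rot: [3.141, 0.004, 2.841]
force: [-0.9, -0.3, 0.3]
finger_gap: 0.703
```

Call:
jog_arm([
  [-10.5,0,-4],
  [-11,0,-2.5],
  [-11,0,-1.5],
  [-11,0,0],
  [-11,0,1],
  [-11,0,2],
  [-10,0,2],
  [-6,0,0],
  [0,0,0],
  [0,0,-40],
], gripper=[60,60,60,60,60,60,60,60,60,60], turn=[0,0,0,0,0,0,0,0,0,0])

```text
time_s: 9.9
tool_pos: [0.5552, -0.045, 0.1296]
tool_rot: [-3.138, -0.008, 2.841]
force: [-0.0, 0.6, 0.4]
finger_gap: 0.705
```

Call:
jog_arm([
  [50,0,-50],
  [50,0,0],
  [0,0,0],
], gripper=[60,60,60], turn=[0,0,0])

```text
time_s: 10.28
tool_pos: [0.4636, -0.0163, 0.1754]
tool_rot: [3.14, -0.006, 2.843]
force: [1.1, 0.5, -0.6]
finger_gap: 0.703
```

Run:
```python
from h import *
s=arm.get_state();print(s["tool_pos"].round(4),s["tool_rot"].round(3),s["time_s"])
for n in("top","side"):
    W=cloud(arm.read_camera(n))
    print(n,tops(W,.07,.1,(.42,.65,.15,.36)),tops(W,.07,.1,(.46,.69,-.15,.08)))
look("wrist","w5",None,480)
```

```text
[ 0.4636 -0.0163  0.1754] [ 3.14  -0.006  2.843] 10.275
top (1534, array([557., 275.]), array([ 95., 112.]), 5.3, np.float64(0.077)) (97, array([620., -47.]), array([65., 18.]), 82.4, np.float64(0.077))
side (1618, array([560., 276.]), array([ 92., 114.]), 5.6, np.float64(0.078)) (704, array([578., -55.]), array([116.,  95.]), 72.4, np.float64(0.078))
```

View pics/w5.png

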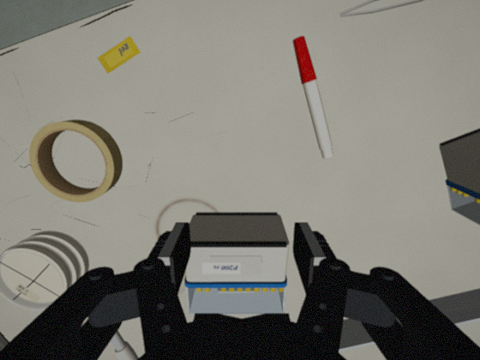

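Call:
jog_arm([
  [0,0,0],
  [0,0,0],
  [0,0,0],
  [1,48,0],
  [1,48,0],
  [1,48,0],
  [1,48,0],
  [1,48,0],
  [1,48,0],
  [0,0,0],
], gripper=[70,70,70,70,70,70,70,70,70,70], turn=[-0.097,-0.097,-0.097,0,0,0,0,0,0,0])

```text
time_s: 11.68
tool_pos: [0.466, 0.2766, 0.1765]
tool_rot: [3.14, 0.001, 3.14]
force: [0.9, -0.4, -0.2]
finger_gap: 0.819
```

Call:
jog_arm([
  [0,0,45],
  [0,0,45],
  [0,0,35],
  [0,0,20],
  [0,0,0],
], gripper=[70,70,70,70,70], turn=[0,0,0,0,0])

```text
time_s: 12.3
tool_pos: [0.4654, 0.2682, 0.0296]
tool_rot: [-3.138, -0.003, 3.13]
force: [-0.2, -0.2, -0.7]
finger_gap: 0.818
```

Call:
jog_arm([
  [-15,0,0],
  [-12,0,0],
  [-8,0,0],
  [-8,0,0],
  [-8,0,0],
  [-10,0,0],
  [-12,0,0],
  [-12,0,0],
  [-12,0,0],
  [-12,0,0],
], gripper=[70,70,70,70,70,70,70,70,70,70], turn=[0,0,0,0,0,0,0,0,0,0])

```text
time_s: 13.55
tool_pos: [0.575, 0.271, 0.0338]
tool_rot: [3.139, -0.001, 3.133]
force: [-5.2, 0.1, 7.2]
finger_gap: 0.814
```

Call:
jog_arm([
  [-12,0,0],
  [-12,0,0],
  [-12,0,0],
  [-8,0,0],
  [0,0,0],
], gripper=[70,70,70,70,70], turn=[0,0,0,0,0])

```text
time_s: 14.18
tool_pos: [0.62, 0.2701, 0.0335]
tool_rot: [3.139, 0.001, 3.132]
force: [-3.4, 0.7, 4.0]
finger_gap: 0.821
```

Run:
```python
from h import *
s=arm.get_state();print(s["tool_pos"].round(4),s["tool_rot"].round(3),s["time_s"])
for n in("top","side"):
    W=cloud(arm.read_camera(n))
    print(n,tops(W,.07,.09,(.62,.76,.15,.4)))
    w=W.reshape(-1,3); q=w[(w[:,2]>.065)&(w[:,2]<.09)&(w[:,0]>.66)&(w[:,0]<.78)&(abs(w[:,1]-.275)<.06)]
    for a in(.235,.255,.275,.295,.315):
        k=q[abs(q[:,1]-a)<.01]
        if len(k): print(a,np.percentile(k[:,0],98).round(4))
look("side","s6",(140,160,340,310),700)
```

```text
[0.62   0.2701 0.0335] [3.139e+00 1.000e-03 3.132e+00] 14.175
top (440, array([722., 289.]), array([217.,  89.]), 50.5, np.float64(0.077))
0.235 0.7217
0.255 0.7217
side (1275, array([673., 274.]), array([119., 106.]), 88.8, np.float64(0.078))
0.235 0.723
0.255 0.7235
0.275 0.7242
0.295 0.7236
0.315 0.7233
```

View pics/s6.png

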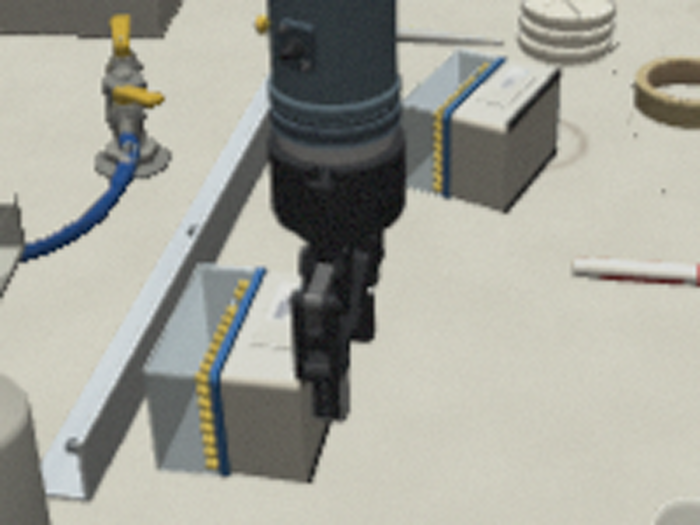

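Call:
jog_arm([
  [-8,0,0],
  [-8,0,0],
  [-6,0,0],
  [0,0,0],
], gripper=[70,70,70,70], turn=[0,0,0,0])

```text
time_s: 14.82
tool_pos: [0.641, 0.2696, 0.0334]
tool_rot: [3.14, 0.0, 3.132]
force: [-4.1, -0.2, 7.7]
finger_gap: 0.82
```

Call:
jog_arm([
  [-2,0,0],
  [-1,0,0],
  [0,0,0],
], gripper=[70,70,70], turn=[0,0,0])

```text
time_s: 15.2
tool_pos: [0.6432, 0.2683, 0.0311]
tool_rot: [-3.141, -0.001, 3.132]
force: [-2.7, -0.2, 1.1]
finger_gap: 0.819
```

Call:
jog_arm([
  [-2,0,0],
  [-2,0,0],
  [0,0,0],
], gripper=[70,70,70], turn=[0,0,0])

```text
time_s: 15.58
tool_pos: [0.6461, 0.2683, 0.0311]
tool_rot: [-3.141, -0.004, 3.132]
force: [-5.4, -1.5, 0.8]
finger_gap: 0.821
```

Call:
jog_arm([
  [-2,0,0],
  [-1,0,0],
  [0,0,0],
], gripper=[70,70,70], turn=[0,0,0])

```text
time_s: 15.95
tool_pos: [0.6459, 0.2682, 0.0311]
tool_rot: [-3.14, -0.011, 3.132]
force: [-12.3, -2.3, 6.8]
finger_gap: 0.821
```

Position stalled at 0.646 and force rose: the box is against the rail. Back off straight and check.

Call:
jog_arm([
  [10,0,0],
  [30,0,0],
  [40,0,0],
  [30,0,-40],
  [30,0,-60],
  [0,0,-50],
  [0,0,0],
  [0,0,0],
], gripper=[70,70,70,70,70,70,70,70], turn=[0,0,0,0,0,0,0,0])

```text
time_s: 16.95
tool_pos: [0.5134, 0.2698, 0.1778]
tool_rot: [3.141, 0.002, 3.131]
force: [0.1, -0.2, -0.8]
finger_gap: 0.821
```

Run:
```python
from h import *
s=arm.get_state();print(s["tool_pos"].round(4),s["force"].round(1),s["time_s"])
for n in("top","side"):
    p=arm.read_camera(n);W=cloud(p)
    print(n,tops(W,.07,.09,(.6,.8,.2,.34)),tops(W,.07,.1,(.46,.69,-.15,.04)))
    for t in("marker","tape","forceps","pipette","pen","beaker"):
        for r in arm.regions_of(t,p)[:1]:
            print(t,round(r["p"],2),np.round(r["rect"]),np.nanmedian(W[r["pixels"]],axis=0).round(3))
look("side","s7",(100,150,380,350),800)
```

```text
[0.5134 0.2698 0.1778] [ 0.1 -0.2 -0.8] 16.95
top (1347, array([700., 270.]), array([113.,  97.]), 89.0, np.float64(0.077)) (1515, array([574., -56.]), array([113.,  95.]), 72.9, np.float64(0.077))
marker 0.85 [283. 248. 295. 297.] [0.422 0.083 0.014]
tape 0.68 [377. 253. 418. 290.] [ 0.405 -0.194  0.023]
pipette 0.87 [406. 123. 420. 202.] [ 0.72  -0.271  0.018]
pen 0.61 [158. 264. 182. 290.] [0.411 0.391 0.012]
beaker 0.59 [164. 266. 181. 287.] [0.411 0.393 0.019]
side (1548, array([703., 270.]), array([115.,  94.]), 89.8, np.float64(0.078)) (445, array([584., -56.]), array([116.,  82.]), 73.4, np.float64(0.077))
marker 0.87 [306. 235. 356. 241.] [0.428 0.086 0.013]
pipette 0.89 [210. 162. 282. 173.] [ 0.719 -0.27   0.017]
pen 0.66 [212. 324. 286. 338.] [0.576 0.406 0.008]
beaker 0.97 [324. 305. 350. 339.] [0.412 0.399 0.037]
```

View pics/s7.png

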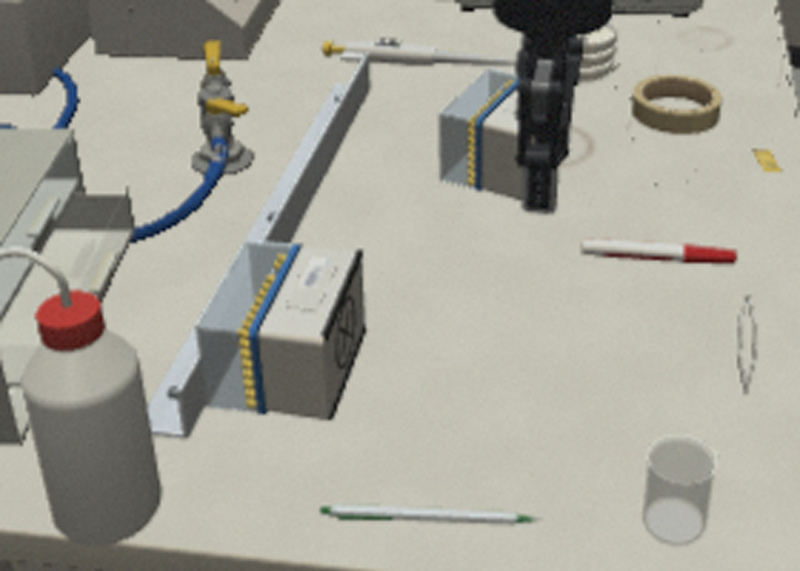

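```bash
python3 -c "
from bench import arm
print(arm.close_job())"
```

```text
the job is handed in; nothing more can be done
None
```

I tipped both boxes back onto their hinge sides with the fingertips. The left one (at y ≈ 0.27) had the ring with a cross underneath, so I pushed it lying to the rail, and I handed the job in after about 17 s of the 64 s.

- **Stamped box:** its lid measures x ≈ 0.746–0.750 against a rail face at about 0.749. It is square to within about 1°, about 0.19 m along the rail from its middle. The push stalled there and the force rose to about 12 N, which fits contact with the rail.
- **Bare box:** it lies at x ≈ 0.58, yawed about 17°, with its lid more than 10 cm short of the rail.
- **Bystanders:** the marker, pipette, pen and beaker measured where they started. The pipette's median reading was up to 18 mm off its first one, because more of it showed in the later picture; its outline had not moved. The tape was located again only in the top view, within about 6 mm of its start. The network missed the forceps in the last views, but they look unmoved in the final side picture.
- **Disagreement:** in the last top picture the network reported the pen at the beaker's place. The side view showed the pen where it belongs.
- **Robot:** the arm was clear of everything when I handed in.

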